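Free the slide's brake and run the carriage to the red stop

ROBOT

A 6-joint arm with a two-finger parallel gripper is mounted at the origin on the work surface. World frame = base frame: x ahead of the robot, y to its left, z up, the work surface at z = 0. Lengths are in mm, angles in rad, forces in N, time in s.
With the tool pointing down it reaches from about 250 to 850 mm from the base axis. Payload 12.5 kg.
Tool frame: the origin (TCP) lies at the very end of the fingers, on their centre line; the grasp point (between the pads) lies 19 mm behind it; z points along the fingers, y is the line along which they close (so a half turn about z gives the same grasp; the last joint's range is limited). The gripper opens to 93 mm and grips with 3 to 60 N. Pads are 15 mm wide; open, the fingers measure 128 mm over their backs; the gripper's body (75 mm by 188 mm) begins 65 mm behind the grasp point.
Start: joints at [1.207, 0.351, 1.652, -0, 1.139, -0.085], TCP at [151.33, 528.757, 218.633] pointing down, gripper open.
Joint ranges: [-2.75, 2.75], [-0.79, 2.1], [0.01, 2.65], [-1.57, 4.71], [0.07, 3.14], [-2.87, 2.87]. Speed limits (rad/s): [2.22, 2.22, 2.79, 3.14, 3.14, 3.14].

INTERFACE

Orientations are given as [roll, pitch, yaw] about the fixed x, y, z axes, in that order (R = Rz(yaw) Ry(pitch) Rx(roll)).
In Python, from station import read_state, eyes, job gives the robot as it stands. The module is installed in compiled form; this text tells all that it offers.
- The arm moves only by the shell command python3 -m inch 'ROWS' [FORCE]. ROWS is JSON, a list of rows, each an object with "translation": the shift along the tool's x, y, z as a fraction of full scale, a list of three; "angular": the turn, a rotation vector about the tool's x, y, z as a fraction of full scale, a list of three; "fingers": the opening, from 0 (shut) to 1 (fully open). A call has 1 to 10 rows; each row is the pose to reach, as a shift and turn from the pose commanded when the call began, along the tool's axes at that moment; what a row does not reach only later rows make up. Full scale, the value 1, is 500 mm for a shift and 2 rad for a turn. A row lasts 1/10 s, in which the tool goes at most 50 mm and 8.59 degrees, less where a joint would pass 70% of its speed; a pose out of reach is approached as far as the arm can. A call with a number of a shift or a turn outside -1 to 1 is refused whole. A call with a gripper value outside its range is refused whole. The fingers move at their own pace and stop on an object; FORCE is the grip in N (left out, the last holds). Time passes only in rows, so rows that repeat a pose let the fingers close. It gives the time, the measured TCP pose, the force, the opening and the grip force at its end, in the units of the state.
- read_state(): the state, without advancing time (a new reading comes with each control period).
- eyes.camera(name): name is "scene" or "top"; returns a dict with "color" (480x640x3 uint8, red, green, blue), "intrinsics" (3x3 intrinsics, pixels), "position" and "rotation" of the camera in the world. Camera axes: x right, y down, z forward; pixel columns grow to the right and rows downward; lengths in mm; the calibration is good to about 2 mm. A picture is of the moment at which its call begins. There is no depth.
- job.finish_job(): hands the job in; it is judged then, once.
The state is a dict: "t": time; "q": joint angles; "qvel": joint speeds; "effort": joint torques, N m; "ee_pos": TCP position; "eef_rot": TCP orientation; "ft_force": force on the tool from outside, world axes, zero at the start; "ft_torque": the same for the moment, N m; "gripper_width": finger opening in mm; "finger_force": force on a finger pad.
Only numpy, scipy, OpenCV 4.12 (cv2) and the standard library are available. Lean on these libraries where they do the work, as an engineer would, in place of code of your own. Each camera call takes 0.05 s, during which the arm holds its last target. There are 200 camera calls.

TASK

Bring the brass bush on the bench slide to its measuring position: with the fingertips press down the green pad in the middle of the carriage to free its brake, keep it pressed while you push the carriage along the rail until it meets the red stop, then let the pad come up so that the brake holds the carriage there. Never drag the carriage while the pad is up. The bush stays standing in its nest on the carriage, and nothing is picked up, knocked over or shifted among the other things on the bench.

Things in the scene. Friction and masses are not known exactly. Their poses are not given: they have to be found in the camera images.
- slide: Fixed bench slide: black bed 150 x 460 mm, 20 mm high, with an aluminium rail (top 32 mm above the table) along its middle and a white scale strip on the robot's side. Origin on the table under the middle of the rail; its y axis runs along the rail (460 mm), z up. Black end caps (45 mm high) at y = +-225 mm. Its place and yaw vary.
- carriage_mid (a point): Middle of the grey carriage on the rail, on its deck 48 mm above the table; axes as the slide's. 80 mm long along the rail (y); deck from x = -36 to +89 mm. Two aluminium cheeks, 12 mm thick (y), 50 mm wide (x), at its ends: inner faces y = +-28 mm, tops 66 mm above the table. The 56 mm well between them, open at the sides, holds the green pad; the bush stands at +x.
- pad_top (a point): Middle of the top face of the green release pad, in the middle of the carriage between the cheeks: 40 mm (x) by 50 mm (y), 56 mm above the table when up, so 10 mm below the cheek tops.
- release (a joint): How far the pad is pressed, m: about 0 up (brake on), 0.007 fully down. A spring: the force rises to about 6 N at 3 mm, where the brake lets go, and 8.5 N takes it fully down; it springs back up when let go. From 4 mm down the carriage runs freely (about 1 to 2 N); with the pad up the brake's friction holds it against about 12 N.
- carriage (a joint): Travel of the carriage along the slide's +y axis from where it stood at the start, m (0 at the start).
- red_stop_top (a point): Middle of the top of the red stop, the goal: a block clamped over the rail, 60 mm (x) by 24 mm (y, along the rail), top 50 mm above the table. It may be on either side of the carriage. When the carriage meets it the centres are 52 mm apart.
- black_stop_top (a point): Middle of the top of the black stop, same size as the red one, on the other side of the carriage. Not the goal.
- bush: Loose brass turned bush standing on the carriage, 26 mm diameter at the foot, 20 mm above, 30 mm high, 90 g. Origin in the centre of its underside, z along its axis. Top 78 mm above the table.
- nest (a point): Middle of the floor of the bush's nest on the carriage deck, 62 mm beyond the pad's middle in the slide's +x; a square black rim, 34 mm inside, 5 mm high.
- spare_bush: Loose bystander: a second brass bush, 26 mm diameter, 30 mm high, standing on the table near the slide. Origin in the centre of its underside.
- ring_gauge: Loose bystander: steel ring gauge, 56 mm outside, 28 mm bore, 18 mm high, flat on the table near the slide. Origin in the centre of its underside.
- loupe: Loose bystander: black eyepiece loupe, 44 mm diameter, 40 mm high, on the table. Origin in the centre of its underside.
- gauge_block: Loose bystander: steel gauge block, 35 x 9 mm, 30 mm high, on edge on the table. Origin in the centre of its underside.
- jar: Loose bystander: small jar with a white cap, 54 mm diameter, 75 mm high. Origin in the centre of its underside.
- driver: Loose bystander: screwdriver with a red handle, 150 mm long, lying on the table along its x axis.

How it is judged:
By the outcome, as a careful person would: the job done as asked, in the order asked, and still so for the second after the job is handed in, with the robot touching nothing.
It also fails if it takes over 32 s, if anything falls off the work surface, if the arm or the gripper's body presses on something with over 40 N, if the wrist force passes 120 N, or if a joint passes its speed limit or range.

## Working session

There is one attempt and no reset: what is moved stays moved. The work goes in short steps, Python scripts to look and compute and a shell command to move; the robot and the scene stay as the last step left them, time stands still between calls to the robot, and variables do not carry over. Pictures are saved under pics/ and viewed, at most 10 in all, crops included, and the job is handed in when it is done.

```bash
mkdir -p pics; python3 - <<'E'
from station import read_state, eyes
import cv2,json,numpy as np
s=read_state(); print({k:np.round(v,4).tolist() for k,v in s.items()})
for n in ("top","scene"):
    c=eyes.camera(n); cv2.imwrite(f"pics/{n}0.png",c["color"][:,:,::-1])
    print(n,np.round(c["intrinsics"],1).tolist(),np.round(c["position"],1).tolist(),np.round(c["rotation"],4).tolist())
E
```

```text
{'t': 0.0, 'q': [1.2074, 0.3512, 1.6524, -0.0, 1.1391, -0.0846], 'qvel': [0.0008, 0.0017, -0.0014, -0.0006, 0.0007, 0.0011], 'effort': [-0.0003, -49.7322, -28.5261, 0.0699, 0.0257, -0.0001], 'ee_pos': [151.2162, 528.4404, 218.1055], 'eef_rot': [-3.1404, -0.0001, 2.8628], 'ft_force': [-0.2403, -0.1476, 0.1486], 'ft_torque': [0.0174, 0.0119, -0.0118], 'finger_force': 0.0, 'gripper_width': 93.1462}
top [[510.7, 0.0, 317.6], [0.0, 510.7, 243.3], [0.0, 0.0, 1.0]] [441.2, 54.3, 1036.8] [-3.0155, -0.019, -1.5897]
scene [[434.5, 0.0, 321.2], [0.0, 434.5, 235.5], [0.0, 0.0, 1.0]] [841.8, -528.2, 557.3] [-2.2488, -0.0231, 0.4899]
```

View pics/top0.png

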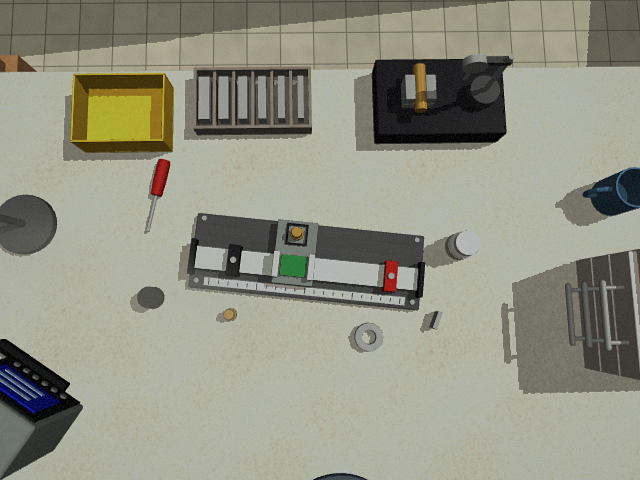

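View pics/scene0.png

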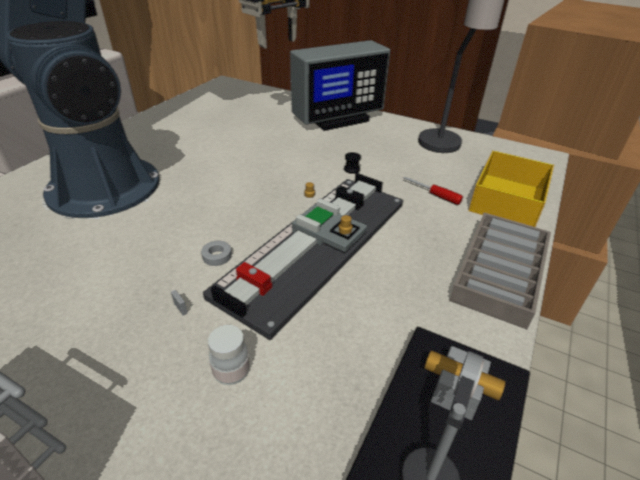

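Top view: green pad at about (293,265), red stop (391,276), black stop (234,260) and bush (297,232). The red stop lies at the slide's −y end (image right), and the bush is on the +x side.

```bash
cat > h.py <<'E'
from station import read_state, eyes
import cv2,numpy as np
from scipy.spatial.transform import Rotation as R
def ray(c,p,z):
    r=R.from_euler('xyz',c["rotation"]).as_matrix() if np.shape(c["rotation"])==(3,) else np.array(c["rotation"])
    d=r@np.linalg.inv(c["intrinsics"])@np.array([*p,1.]); o=np.array(c["position"])
    return (o+d*(z-o[2])/d[2])[:2]
def blob(c,col,box=None):
    h=cv2.cvtColor(c["color"],cv2.COLOR_RGB2HSV)
    m=cv2.inRange(h,(50,120,60),(75,255,255)) if col=='g' else cv2.inRange(h,(0,180,80),(6,255,255))|cv2.inRange(h,(175,180,80),(180,255,255))
    n,l,s,ce=cv2.connectedComponentsWithStats(m)
    return [(ce[i],s[i]) for i in range(1,n) if s[i][4]>60]
E
python3 - <<'E'
from h import *
c=eyes.camera("top")
for col,z in (('g',56),('r',50)):
    for ce,s in blob(c,col): print(col,ce.round(1),s,ray(c,ce,z).round(1))
i=cv2.resize(c["color"][200:315,180:440,::-1],None,fx=3,fy=3,interpolation=cv2.INTER_CUBIC)
cv2.imwrite("pics/crop1.png",i)
c=eyes.camera("scene")
for col,z in (('g',56),('r',50)):
    for ce,s in blob(c,col): print(col,ce.round(1),s,ray(c,ce,z).round(1))
E
```

```text
g [293.  265.4] [280 255  27  22 524] [523.1  81.4]
r [160.1 176.5] [151 159  19  37 421] [703.7 340.8]
r [390.4 275.8] [384 261  14  31 314] [ 500.2 -106.7]
g [319.5 214.7] [307 207  26  17 239] [525.7  82.2]
r [446.  194.2] [431 186  31  18 271] [721.4 289.5]
r [254.8 277.7] [237 263  35  32 483] [ 512.6 -119.4]
```

View pics/crop1.png

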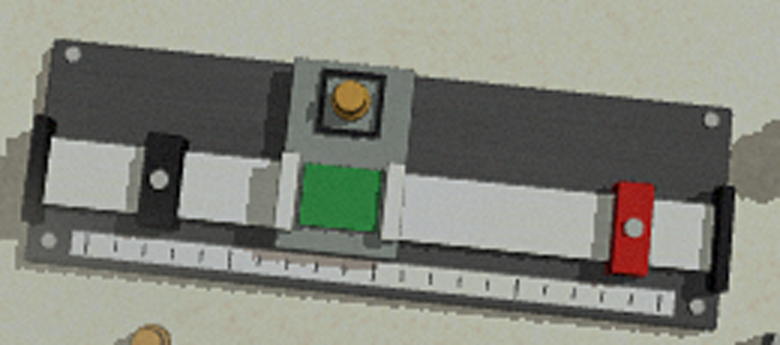

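The crop shows the black stop screw at crop (160,179) and the red stop screw at (634,228). The bush stands in its nest at (350,100), and the well is open.

```bash
cat >> h.py <<'E'
def plan(xy,z,yaw_rail):
    s=read_state(); r=R.from_euler('xyz',s["eef_rot"]).as_matrix()
    d=np.array([*xy,z])-s["ee_pos"]
    ry=np.array([np.cos(yaw_rail),np.sin(yaw_rail),0]); X=np.array([np.sin(yaw_rail),-np.cos(yaw_rail),0])
    if r[:,1]@ry<0: ry=-ry
    t=np.column_stack([np.cross(ry,[0,0,-1]),ry,[0,0,-1]])
    print("shift frac",(r.T@d/500).round(4),"turn frac",(R.from_matrix(r.T@t).as_rotvec()/2).round(4))
E
python3 - <<'E'
from h import *
c=eyes.camera("top")
b=ray(c,(233.3,259.7),51);r=ray(c,(391.3,276),51);d=b-r;a=np.arctan2(d[1],d[0]);print(b,r,np.degrees(a))
print("pad offset",np.linalg.norm(np.array([523.1,81.4])-r))
plan((523.1,81.4),100,a)
E
```

```text
[536.60100082 196.68655808] [ 499.69723025 -108.28043997] 83.10023909584831
pad offset 191.1187037953346
shift frac [-0.9611 -0.6552  0.2371] turn frac [-0.0003 -0.0001 -0.0792]
```

```bash
python3 -m inch '[{"translation":[-0.96,-0.655,0.1],"angular":[0,0,-0.079],"fingers":0},{"translation":[-0.96,-0.655,0.1],"angular":[0,0,-0.079],"fingers":0},{"translation":[-0.96,-0.655,0.1],"angular":[0,0,-0.079],"fingers":0},{"translation":[-0.96,-0.655,0.1],"angular":[0,0,-0.079],"fingers":0},{"translation":[-0.96,-0.655,0.1],"angular":[0,0,-0.079],"fingers":0},{"translation":[-0.96,-0.655,0.1],"angular":[0,0,-0.079],"fingers":0},{"translation":[-0.96,-0.655,0.1],"angular":[0,0,-0.079],"fingers":0},{"translation":[-0.96,-0.655,0.1],"angular":[0,0,-0.079],"fingers":0},{"translation":[-0.96,-0.655,0.1],"angular":[0,0,-0.079],"fingers":0},{"translation":[-0.96,-0.655,0.1],"angular":[0,0,-0.079],"fingers":0}]'
python3 - <<'E'
from h import *
plan((523.1,81.4),85,np.radians(83.1))
E
```

```text
t: 1.25
ee_pos: [469.0, 145.8, 175.9]
eef_rot: [3.141, 0.0, 3.021]
ft_force: [0.8, 0.6, -0.1]
gripper_width: 17.8
finger_force: 0.0
shift frac [-0.123  -0.1149  0.1819] turn frac [ 0.0001  0.0001 -0.0003]
```

```bash
python3 -m inch '[{"translation":[-0.123,-0.115,0.1],"angular":[0,0,0],"fingers":0},{"translation":[-0.123,-0.115,0.15],"angular":[0,0,0],"fingers":0},{"translation":[-0.123,-0.115,0.17],"angular":[0,0,0],"fingers":0},{"translation":[-0.123,-0.115,0.17],"angular":[0,0,0],"fingers":0},{"translation":[-0.123,-0.115,0.17],"angular":[0,0,0],"fingers":0},{"translation":[-0.123,-0.115,0.17],"angular":[0,0,0],"fingers":0}]'
python3 - <<'E'
from h import *
plan((523.1,81.4),75,np.radians(83.1))
c=eyes.camera("scene"); print(read_state()["ee_pos"])
cv2.imwrite("pics/s2.png",cv2.resize(c["color"][120:300,200:440,::-1],None,fx=3,fy=3,interpolation=cv2.INTER_CUBIC))
E
```

```text
t: 1.85
ee_pos: [522.3, 84.0, 92.4]
eef_rot: [3.141, 0.002, 3.022]
ft_force: [0.9, 0.0, -0.0]
gripper_width: 0.8
finger_force: 0.0
shift frac [-0.0021 -0.005   0.0349] turn frac [0.0002 0.0009 0.0003]
[522.39485387  84.05169706  92.51169802]
```

View pics/s2.png

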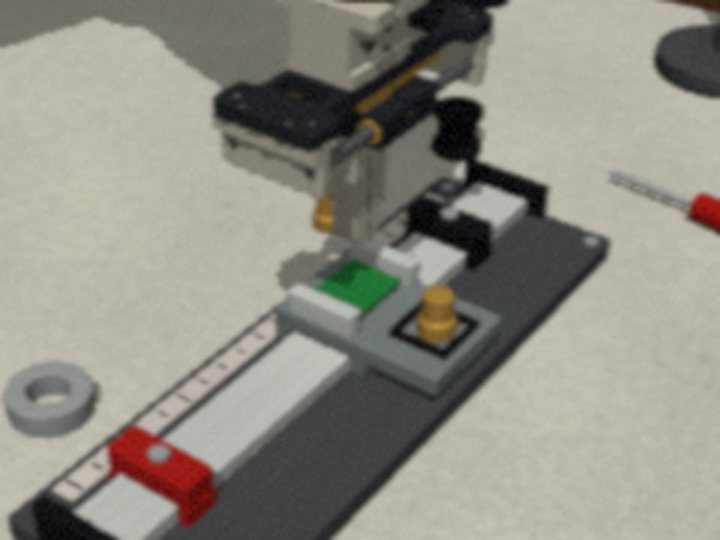

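The shut fingers hang above the green pad between the cheeks (pad near (358,285) in the crop), and nothing is touching. I'll correct by 2.5 mm along the rail and go down to just above the pad.

```bash
python3 -m inch '[{"translation":[-0.002,-0.005,0.02],"angular":[0,0,0],"fingers":0},{"translation":[-0.002,-0.005,0.04],"angular":[0,0,0],"fingers":0},{"translation":[-0.002,-0.005,0.06],"angular":[0,0,0],"fingers":0},{"translation":[-0.002,-0.005,0.066],"angular":[0,0,0],"fingers":0},{"translation":[-0.002,-0.005,0.066],"angular":[0,0,0],"fingers":0},{"translation":[-0.002,-0.005,0.066],"angular":[0,0,0],"fingers":0}]'
```

```text
t: 2.5
ee_pos: [522.8, 80.6, 58.0]
eef_rot: [3.142, 0.0, 3.021]
ft_force: [0.2, 0.1, -0.4]
gripper_width: 0.6
finger_force: 0.0
```

Now I press straight down 7 mm more, a bit at a time.

```bash
python3 -m inch '[{"translation":[0,0,0.004],"angular":[0,0,0],"fingers":0},{"translation":[0,0,0.008],"angular":[0,0,0],"fingers":0},{"translation":[0,0,0.012],"angular":[0,0,0],"fingers":0},{"translation":[0,0,0.014],"angular":[0,0,0],"fingers":0},{"translation":[0,0,0.014],"angular":[0,0,0],"fingers":0},{"translation":[0,0,0.014],"angular":[0,0,0],"fingers":0}]'
```

```text
t: 3.1
ee_pos: [523.2, 80.7, 51.6]
eef_rot: [3.141, 0.001, 3.021]
ft_force: [-1.4, 0.5, 7.5]
gripper_width: 0.5
finger_force: 3.8
```

```bash
python3 -m inch '[{"translation":[0,0,0.003],"angular":[0,0,0],"fingers":0},{"translation":[0,0,0.005],"angular":[0,0,0],"fingers":0},{"translation":[0,0,0.005],"angular":[0,0,0],"fingers":0},{"translation":[0,0,0.005],"angular":[0,0,0],"fingers":0}]'
```

```text
t: 3.5
ee_pos: [523.2, 80.7, 49.2]
eef_rot: [3.141, 0.001, 3.021]
ft_force: [-1.5, -0.3, 10.4]
gripper_width: 0.5
finger_force: 4.7
```

Fully down at 10 N. Now I push gently along −y.

```bash
python3 -m inch '[{"translation":[0,-0.004,0],"angular":[0,0,0],"fingers":0},{"translation":[0,-0.01,0],"angular":[0,0,0],"fingers":0},{"translation":[0,-0.017,0],"angular":[0,0,0],"fingers":0},{"translation":[0,-0.025,0],"angular":[0,0,0],"fingers":0},{"translation":[0,-0.033,0],"angular":[0,0,0],"fingers":0},{"translation":[0,-0.041,0],"angular":[0,0,0],"fingers":0},{"translation":[0,-0.049,0],"angular":[0,0,0],"fingers":0},{"translation":[0,-0.055,0],"angular":[0,0,0],"fingers":0},{"translation":[0,-0.059,0],"angular":[0,0,0],"fingers":0},{"translation":[0,-0.06,0],"angular":[0,0,0],"fingers":0}]'
python3 - <<'E'
from h import *
c=eyes.camera("scene")
cv2.imwrite("pics/s3.png",cv2.resize(c["color"][120:320,180:440,::-1],None,fx=3,fy=3,interpolation=cv2.INTER_CUBIC))
E
```

```text
t: 4.5
ee_pos: [519.6, 50.8, 49.2]
eef_rot: [3.141, 0.001, 3.021]
ft_force: [-2.4, 0.8, 9.5]
gripper_width: 0.6
finger_force: 4.7
```

View pics/s3.png

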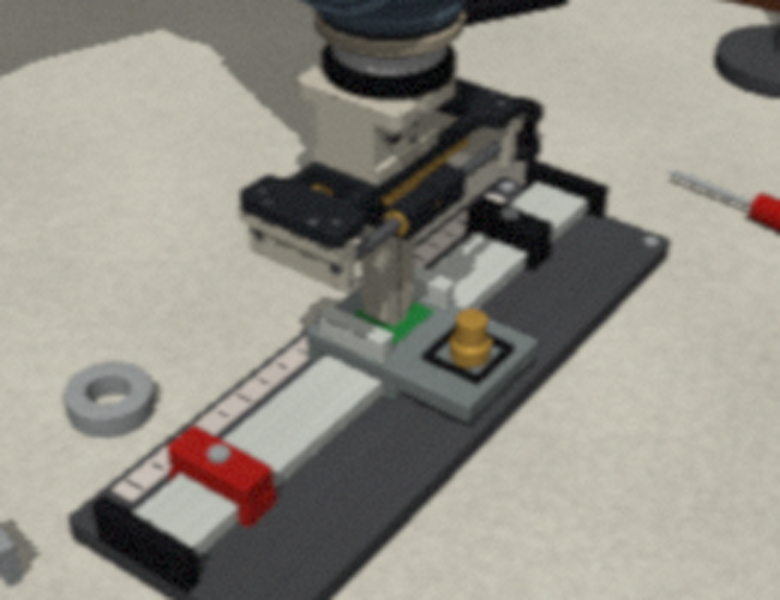

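The carriage moved along, with the bush standing in its nest at (470,340) and the fingers still on the pad. I'll carry on.

```bash
python3 -m inch '[{"translation":[0,-0.006,0],"angular":[0,0,0],"fingers":0},{"translation":[0,-0.018,0],"angular":[0,0,0],"fingers":0},{"translation":[0,-0.034,0],"angular":[0,0,0],"fingers":0},{"translation":[0,-0.052,0],"angular":[0,0,0],"fingers":0},{"translation":[0,-0.07,0],"angular":[0,0,0],"fingers":0},{"translation":[0,-0.088,0],"angular":[0,0,0],"fingers":0},{"translation":[0,-0.106,0],"angular":[0,0,0],"fingers":0},{"translation":[0,-0.12,0],"angular":[0,0,0],"fingers":0},{"translation":[0,-0.13,0],"angular":[0,0,0],"fingers":0},{"translation":[0,-0.136,0],"angular":[0,0,0],"fingers":0}]'
python3 -m inch '[{"translation":[0,-0.006,0],"angular":[0,0,0],"fingers":0},{"translation":[0,-0.014,0],"angular":[0,0,0],"fingers":0},{"translation":[0,-0.022,0],"angular":[0,0,0],"fingers":0},{"translation":[0,-0.030,0],"angular":[0,0,0],"fingers":0},{"translation":[0,-0.036,0],"angular":[0,0,0],"fingers":0},{"translation":[0,-0.042,0],"angular":[0,0,0],"fingers":0},{"translation":[0,-0.048,0],"angular":[0,0,0],"fingers":0},{"translation":[0,-0.052,0],"angular":[0,0,0],"fingers":0},{"translation":[0,-0.056,0],"angular":[0,0,0],"fingers":0},{"translation":[0,-0.058,0],"angular":[0,0,0],"fingers":0}]'
python3 - <<'E'
from h import *
c=eyes.camera("top")
for col,z in (('g',50),('r',50)):
    for ce,s in blob(c,col): print(col,ce.round(1),s,ray(c,ce,z).round(1))
c=eyes.camera("scene")
cv2.imwrite("pics/s4.png",cv2.resize(c["color"][150:330,180:420,::-1],None,fx=3,fy=3,interpolation=cv2.INTER_CUBIC))
E
```

```text
t: 5.55
ee_pos: [511.4, -17.0, 49.2]
eef_rot: [3.141, 0.001, 3.02]
ft_force: [-1.6, 1.2, 9.3]
gripper_width: 0.3
finger_force: 4.7
t: 6.55
ee_pos: [508.0, -45.6, 49.2]
eef_rot: [3.142, 0.001, 3.021]
ft_force: [-0.9, 1.5, 9.1]
gripper_width: 0.4
finger_force: 4.7
r [160.2 176.6] [151 159  19  37 426] [703.5 340.7]
```

View pics/s4.png

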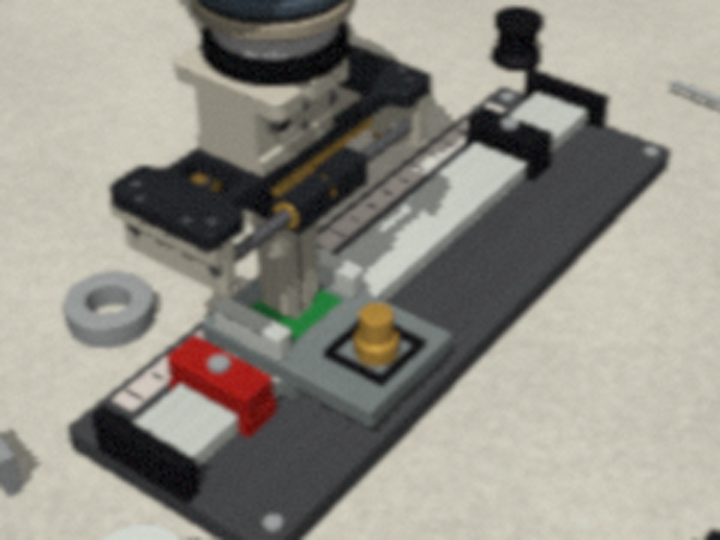

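The carriage is close to the red stop, with a small gap near (285,365), and the bush is standing. I'll close the gap slowly, watching the force.

```bash
python3 -m inch '[{"translation":[0,-0.003,0],"angular":[0,0,0],"fingers":0},{"translation":[0,-0.006,0],"angular":[0,0,0],"fingers":0},{"translation":[0,-0.009,0],"angular":[0,0,0],"fingers":0},{"translation":[0,-0.012,0],"angular":[0,0,0],"fingers":0},{"translation":[0,-0.015,0],"angular":[0,0,0],"fingers":0},{"translation":[0,-0.018,0],"angular":[0,0,0],"fingers":0},{"translation":[0,-0.018,0],"angular":[0,0,0],"fingers":0}]'
python3 -m inch '[{"translation":[0,-0.003,0],"angular":[0,0,0],"fingers":0},{"translation":[0,-0.006,0],"angular":[0,0,0],"fingers":0},{"translation":[0,-0.006,0],"angular":[0,0,0],"fingers":0}]'
```

```text
t: 7.35
ee_pos: [506.9, -54.6, 49.2]
eef_rot: [-3.141, 0.001, 3.021]
ft_force: [-2.3, -0.7, 8.5]
gripper_width: 0.5
finger_force: 4.6
t: 7.65
ee_pos: [506.7, -57.1, 49.2]
eef_rot: [3.141, 0.002, 3.02]
ft_force: [0.0, 3.6, 8.7]
gripper_width: 0.9
finger_force: 4.5
```

```bash
python3 -m inch '[{"translation":[0,-0.003,0],"angular":[0,0,0],"fingers":0},{"translation":[0,-0.006,0],"angular":[0,0,0],"fingers":0},{"translation":[0,-0.006,0],"angular":[0,0,0],"fingers":0}]'
python3 -m inch '[{"translation":[0,-0.003,0],"angular":[0,0,0],"fingers":0},{"translation":[0,-0.006,0],"angular":[0,0,0],"fingers":0},{"translation":[0,-0.006,0],"angular":[0,0,0],"fingers":0}]'
python3 - <<'E'
from h import *
c=eyes.camera("scene")
cv2.imwrite("pics/s5.png",cv2.resize(c["color"][210:310,210:340,::-1],None,fx=6,fy=6,interpolation=cv2.INTER_CUBIC)[:600,:780])
E
```

```text
t: 7.95
ee_pos: [506.4, -60.0, 49.2]
eef_rot: [3.141, 0.002, 3.02]
ft_force: [0.2, 5.0, 8.5]
gripper_width: 0.4
finger_force: 4.1
t: 8.25
ee_pos: [506.2, -63.0, 49.2]
eef_rot: [3.141, 0.002, 3.02]
ft_force: [1.0, 4.4, 8.7]
gripper_width: 0.8
finger_force: 4.1
```

View pics/s5.png

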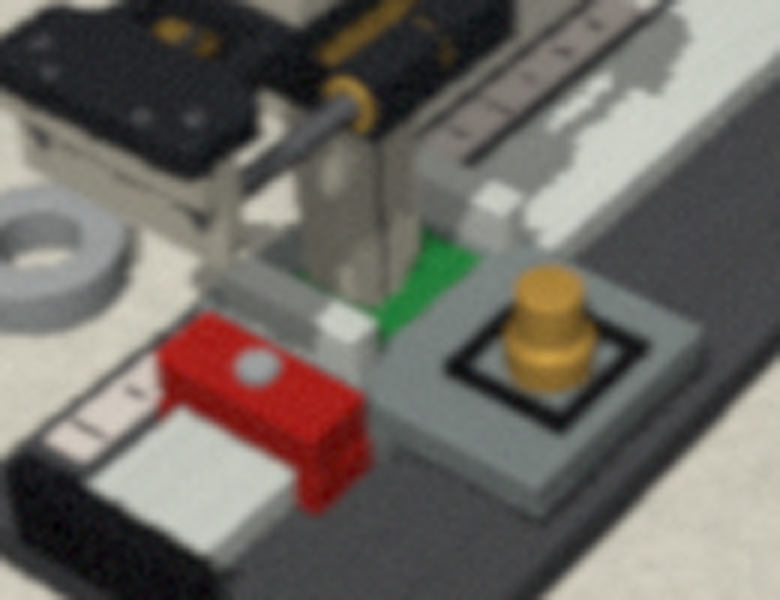

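The carriage is flush with the red stop near (365,390), and the fingers are now slipping on the pad at a steady 4–5 N, so it has met the stop. The bush is standing. I'll lift straight up while the sideways load still points at the stop.

```bash
python3 -m inch '[{"translation":[0,0,-0.004],"angular":[0,0,0],"fingers":0},{"translation":[0,0,-0.008],"angular":[0,0,0],"fingers":0},{"translation":[0,0,-0.012],"angular":[0,0,0],"fingers":0},{"translation":[0,0,-0.016],"angular":[0,0,0],"fingers":0},{"translation":[0,0,-0.02],"angular":[0,0,0],"fingers":0},{"translation":[0,0,-0.03],"angular":[0,0,0],"fingers":0},{"translation":[0,0,-0.05],"angular":[0,0,0],"fingers":0},{"translation":[0,0,-0.12],"angular":[0,0,0],"fingers":0},{"translation":[0,0,-0.2],"angular":[0,0,0],"fingers":0},{"translation":[0,0,-0.3],"angular":[0,0,0],"fingers":0}]'
python3 -m inch '[{"translation":[0.1,0.1,-0.05],"angular":[0,0,0],"fingers":0},{"translation":[0.2,0.2,-0.05],"angular":[0,0,0],"fingers":0},{"translation":[0.3,0.3,-0.05],"angular":[0,0,0],"fingers":0},{"translation":[0.3,0.3,-0.05],"angular":[0,0,0],"fingers":0},{"translation":[0.3,0.3,-0.05],"angular":[0,0,0],"fingers":0},{"translation":[0.3,0.3,-0.05],"angular":[0,0,0],"fingers":0},{"translation":[0.3,0.3,-0.05],"angular":[0,0,0],"fingers":0},{"translation":[0.3,0.3,-0.05],"angular":[0,0,0],"fingers":0}]'
python3 - <<'E'
from h import *
c=eyes.camera("top")
g=[ray(c,ce,56) for ce,s in blob(c,'g')]; r=[ray(c,ce,50) for ce,s in blob(c,'r')]; print(g,r)
cv2.imwrite("pics/t6.png",cv2.resize(c["color"][180:360,140:480,::-1],None,fx=2.3,fy=2.3,interpolation=cv2.INTER_CUBIC))
E
```

```text
t: 9.3
ee_pos: [504.3, -63.2, 199.7]
eef_rot: [3.141, -0.002, 3.021]
ft_force: [0.6, 0.3, 0.2]
gripper_width: 0.5
finger_force: 0.0
t: 10.1
ee_pos: [375.1, 103.0, 223.6]
eef_rot: [-3.141, 0.0, 3.02]
ft_force: [0.5, 0.2, -0.5]
gripper_width: 0.3
finger_force: 0.0
[array([506.62141018, -55.36219794])] [array([703.38012811, 340.71043458]), array([ 499.58876649, -108.01084372])]
```

View pics/t6.png

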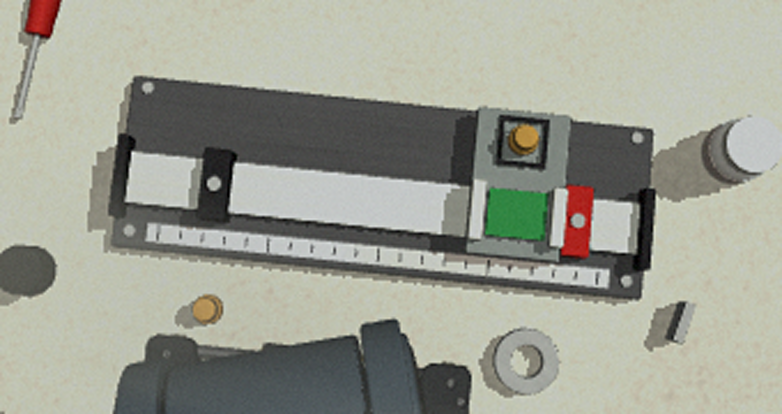

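The carriage sits against the red stop: the measured centre distance is 53 mm against a nominal 52 mm, which is within calibration. The pad is up, the bush is in its nest, and the bystanders haven't moved.

```bash
python3 -c "
from station import job; print(job.finish_job())"
```

```text
the job is handed in; nothing more can be done
None
```

The carriage is against the red stop with the pad up and the brake holding, the bush is standing in its nest, the other things on the bench are where they were, and the job was handed in at about 10 s of the 32 s allowed.

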